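# Park the draw-pin and blow out the housing's bore

### The arm

A 7-joint arm with a two-finger parallel gripper is mounted at the origin on the work surface. World frame = base frame: x ahead of the robot, y to its left, z up, the work surface at z = 0. Lengths are in mm, angles in rad, forces in N, time in s.
With the tool pointing down it reaches from about 400 to 875 mm from the base axis. Payload 4.4 kg.
Tool frame: the origin (TCP) lies midway between the tips of the shut fingers; the grasp point (between the pads) lies 19 mm behind it; z points along the fingers, y is the line along which they close (so a half turn about z gives the same grasp; the last joint's range is limited). The gripper opens to 85 mm and grips with 20 to 120 N. Pads are 22 mm wide; open, the fingers measure 114 mm over their backs; the gripper's body (76 mm by 85 mm) begins 54 mm behind the grasp point. The pads swing forward as they close: fully open they stand 13 mm farther back than shut.
Start: joints at [-1.304, 0.628, 0.038, 1.517, -0.027, 0.996, -0.02], TCP at [212.325, 614.358, 206.613] pointing down, gripper open.
Joint ranges: [-3.06, 3.06], [-0.37, 2.12], [-1.25, 1.32], [0.18, 2.47], [-1.1, 4.24], [0.23, 1.98], [-2.94, 2.94]. Speed limits (rad/s): [2.57, 2.57, 3.14, 3.14, 3.14, 3.14, 3.14].

### API

Orientations are given as [roll, pitch, yaw] about the fixed x, y, z axes, in that order (R = Rz(yaw) Ry(pitch) Rx(roll)).
In Python, from cell import ctrl gives the robot as it stands.
- The arm moves only by the shell command python3 -m handwheel 'ROWS'. ROWS is JSON, a list of rows, each a list of 3 entries, a list of its own where there are three numbers: the turn, a rotation vector about the tool's x, y, z in degrees, then the shift along the tool's x, y, z in m, then the closure, from 0 (fully open) to 1 (shut). A call has 1 to 5 rows; each row shifts and turns the commanded pose from where the row before left it, along the tool's axes as they then stand; what a row does not reach is not made up. A row lasts 1/12 s, in which the tool goes at most 41.7 mm and 7.16 degrees, less where a joint would pass 70% of its speed; a pose out of reach is approached as far as the arm can. A call is refused whole if a number of a shift passes 0.0417 or a number of a turn 7.16, either way. A call with a gripper value outside its range is refused whole. The fingers move at their own pace and stop on an object; the grip force is fixed at half the most. Time passes only in rows, so rows that do not move let the fingers close. It gives the time, the measured TCP pose, the force, the opening and the grip force at its end, in the units of the state.
- ctrl.read_state(): the state, without advancing time (a new reading comes with each control period).
- ctrl.get_image(name): name is "side" or "top" or "wrist"; returns a dict with "pixels" (384x512x3 uint8, red, green, blue), "fx", "fy", "cx", "cy" (pixels), "k1" (the pictures are not rectified: a ray, as slopes to the right and down, at radius r is drawn at 1 + k1 r^2 times it, then the intrinsics apply), "pose" (4x4, takes a point from camera to world coordinates); the wrist camera has in their place "T_tool_cam" (4x4, takes a point from camera to tool coordinates, whose origin is the TCP and whose axes are the flange's). Camera axes: x right, y up, looking along -z (the intrinsics and any distortion apply to the point x, -y, -z); pixel columns grow to the right and rows downward; lengths in mm; the calibration is good to about 2 mm. A picture is of the moment at which its call begins: read the wrist's pose just before it. There is no depth.
- ctrl.finish_job(): hands the job in; it is judged then, once.
The state is a dict: "clock": time; "qpos": joint angles; "qd": joint speeds; "tau": joint torques, N m; "eef_pos": TCP position; "tool_rot": TCP orientation; "force": force on the tool from outside, world axes, zero at the start; "torque": the same for the moment, N m; "width": finger opening in mm; "gripper_force": force on a finger pad.
Only numpy, scipy, OpenCV 4.12 (cv2) and the standard library are available. Lean on these libraries where they do the work, as an engineer would, in place of code of your own. Each camera call takes 0.05 s, during which the arm holds its last target. There are 200 camera calls.

### The job

Draw the checking fixture's spring-loaded pin out of the housing's bore by its red ball handle, swing the handle down into the side notch so that it stays parked there by itself, and let go of it. Only then press the green air button right down, hold it for at least two seconds without a break, and release it. Leave the red button and the things standing around alone.

Things in the scene. Friction and masses are not known exactly. Their poses are not given: they have to be found in the camera images.
- fixture: Fixed checking fixture on the table, a 150 x 300 x 18 mm dark steel plate (place and yaw vary). Origin at the centre of its underside; x across, y along, z up. At +y an aluminium housing (100 mm dia., up to z 122, axis at y 82) is clamped, its bore in a boss facing -y. At -y a green gate block guides a 13 mm steel pin along y at height 80 mm.
- notch (a point): Fixed point in the side notch of the green gate block (fixture frame: x 18, y -98, z 71 mm). The block is 60 mm wide, y -130 to -15, top at z 104 mm. The pin's 10 mm handle rod stands up through a 13 mm slot along the block's middle; the slot is open to +x only at the notch, y -112 to -85, yellow floor. So the gate is L-shaped: pull to -y, then swing to +x.
- knob_center (a point): Centre of the red ball knob, 32 mm dia., on the end of the handle, 80 mm from the pin's axis. With the pin home it is at about x 0, y -45, z 160 mm in the fixture's frame. It follows the pin and handle: x = 80 sin(handle), y = -45 - pin travel, z = 80 + 80 cos(handle) mm. It can be pushed, hooked or pinched.
- parked_knob (a point): Fixed point on the fixture: where the ball's centre is when the handle lies fully down in the notch, resting on its shoulder (x 61, y -90, z 132 mm in the fixture's frame).
- pin_tip (a point): Centre of the pin's front end, which is in the bore by 22 mm when the pin is home.
- bore_mouth (a point): Fixed point: centre of the bore's mouth on the housing's boss (x 0, y 12, z 80 mm in the fixture's frame); the bore runs to +y.
- pin (a joint): Travel of the pin out of the bore, m: 0 home, 0.058 stop. A spring pulls it home, about 3 N at 0 and 8 N at 0.055. The handle can enter the notch from about 0.045 to 0.058; released there, it springs back on to the notch's shoulder at about 0.045 and stays.
- handle (a joint): Swing of the handle about the pin's axis, rad: 0 upright in the slot (about 0.06 play either way), 0.87 lying fully down in the notch towards the fixture's +x. It swings freely.
- air_box: Fixed grey air valve box, 110 x 140 x 50 mm (position and yaw vary); origin at the centre of its underside. Two 34 mm push buttons on top, green at its y -35 mm and red at y +35 mm.
- blow_top (a point): Centre of the top face of the green button (blow-off air), about 74 mm above the table when up; z up. It rises again when released.
- blow (a joint): Travel of the green button, m: 0 up, 0.008 right down; 1.5 N to start, 5 N right down.
- dump (a joint): Travel of the red button beside it, m: 0 up, 0.008 down. To be left alone.
- spare_center (a point): Centre of a loose spare aluminium housing, 100 mm dia., 104 mm tall, standing on the table. To be left alone.
- tape_center (a point): Centre of a loose green tape roll, 100 mm dia., 50 mm tall. To be left alone.
- bottle_center (a point): Centre of a loose blue marking-fluid bottle, 52 mm dia., 120 mm tall, standing. To be left alone.
There are look-alikes about, which are no part of the job. What is shaped like the air_box but blue is not meant.

How it is judged (in metres and radians):
On the way, in this order (a step that is already met when the one before it is completed fails the run):
1. the pin is drawn out of the bore and its handle lies in the side notch by itself, the fingers off it (value of joint pin above 0.04 m and value of joint handle above 0.6 rad and contact force between the fingers and handle below 0.1 N), for 0.3 s.
2. the green button is held down for two seconds while the pin stays parked (value of joint blow above 0.005 m and value of joint pin above 0.04 m and value of joint handle above 0.6 rad), for 1.9 s.
At the end, for the whole second after the job is handed in: The pin is parked at rest: drawn more than 40 mm, the handle swung more than 0.6 rad into the notch; both buttons are up (less than 2 mm down) (value of joint pin above 0.04 m and value of joint handle above 0.6 rad and velocity of joint pin below 0.01 m/s and value of joint each of blow, dump below 0.002 m); the robot touches nothing.
It fails at once if the green button pressed more than 4 mm while the pin is not parked (value of joint blow above 0.004 m and not (value of joint pin above 0.038 m and value of joint handle above 0.5 rad)).
It fails at once if the red button pressed more than 4 mm (value of joint dump above 0.004 m).
It fails at once if the spare housing, the tape roll or the bottle moved more than 20 mm (distance of any of spare_center, tape_center, bottle_center from where it was at the start of the episode above 0.02 m).
It also fails if it takes over 53 s, if anything falls off the work surface, if the arm or the gripper's body presses on something with over 40 N, if the wrist force passes 120 N, or if a joint passes its speed limit or range.

## Working session

There is one attempt and no reset: what is moved stays moved. The work goes in short steps, Python scripts to look and compute and a shell command to move; the robot and the scene stay as the last step left them, time stands still between calls to the robot, and variables do not carry over. Pictures are saved under pics/ and viewed, at most 10 in all, crops included, and the job is handed in when it is done.

```bash
mkdir -p pics; cat > h.py <<'E'
import numpy as np, cv2
from cell import ctrl
from scipy.spatial.transform import Rotation as R
def cam(n):
    s=ctrl.read_state(); im=ctrl.get_image(n)
    if 'pose' in im: P=np.array(im['pose'])
    else:
        T=np.eye(4); T[:3,:3]=R.from_euler('xyz',s['tool_rot']).as_matrix(); T[:3,3]=s['eef_pos']; P=T@np.array(im['T_tool_cam'])
    return im,P
def save(n,im): cv2.imwrite('pics/'+n,cv2.cvtColor(np.asarray(im['pixels']),cv2.COLOR_RGB2BGR))
def ray(im,P,u,v):
    a=(u-im['cx'])/im['fx'];b=(v-im['cy'])/im['fy']
    K=np.array([[1,0,0],[0,1,0],[0,0,1.]])
    rd=np.hypot(a,b); r=rd
    for _ in range(50): r=rd/(1+im['k1']*r*r)
    f=r/rd if rd>0 else 1
    d=P[:3,:3]@np.array([a*f,-b*f,-1]); return P[:3,3],d/np.linalg.norm(d)
def onz(im,P,u,v,z):
    o,d=ray(im,P,u,v); return o+d*(z-o[2])/d[2]
def tri(r1,r2):
    A=[];b=[]
    for o,d in (r1,r2):
        M=np.eye(3)-np.outer(d,d);A.append(M);b.append(M@o)
    x=np.linalg.lstsq(np.vstack(A),np.hstack(b),rcond=None)[0]
    return x,[np.linalg.norm((np.eye(3)-np.outer(d,d))@(x-o)) for o,d in (r1,r2)]
def blobs(im,lo,hi,amin=30):
    h=cv2.cvtColor(np.asarray(im['pixels']),cv2.COLOR_RGB2HSV)
    m=cv2.inRange(h,np.array(lo),np.array(hi))
    if lo[0]==0: m|=cv2.inRange(h,np.array([172,lo[1],lo[2]]),np.array([180,255,255]))
    n,l,st,c=cv2.connectedComponentsWithStats(m)
    return [(int(st[i,4]),c[i].round(1).tolist(),st[i,:4].tolist()) for i in range(1,n) if st[i,4]>=amin]
def st():
    s=ctrl.read_state(); print({k:np.round(s[k],3).tolist() for k in('clock','eef_pos','tool_rot','force','width','qpos')})
E
python3 - <<'E'
from h import *
st()
for n in('top','side'):
    im,P=cam(n);save(n+'0.png',im);print(n,P[:3,3].round(),P[:3,2].round(2),im['fx'],im['k1'])
    print('red',blobs(im,(0,120,70),(8,255,255)));print('grn',blobs(im,(40,90,50),(85,255,255)))
E
```

```text
{'clock': 0.0, 'eef_pos': [212.112, 613.729, 205.716], 'tool_rot': [-3.14, 0.0, 2.809], 'force': [-0.022, 0.536, 0.274], 'width': 85.139, 'qpos': [-1.304, 0.629, 0.038, 1.518, -0.027, 0.996, -0.02]}
top [ 411.   54. 1058.] [-0.21 -0.02  0.98] 376.94800467502955 -0.10769529238278144
red [(128, [112.3, 210.1], [106, 204, 13, 13]), (132, [189.7, 231.1], [184, 225, 13, 13]), (106, [380.0, 230.2], [374, 225, 12, 12])]
grn [(422, [278.5, 155.7], [262, 139, 35, 35]), (124, [134.6, 196.7], [129, 191, 13, 12]), (131, [213.9, 219.7], [208, 214, 13, 13]), (479, [384.3, 234.1], [360, 214, 45, 34]), (138, [370.1, 224.4], [358, 219, 25, 12])]
side [  221. -1125.   814.] [-0.27 -0.83  0.49] 474.95492630347724 -0.026130870406019833
red [(49, [210.6, 155.2], [207, 152, 9, 7]), (66, [215.6, 183.4], [211, 180, 10, 8]), (100, [277.3, 235.0], [272, 230, 11, 11])]
grn [(47, [225.7, 159.8], [222, 157, 9, 7]), (59, [231.3, 190.1], [227, 187, 10, 7]), (718, [307.9, 216.1], [293, 203, 31, 28]), (931, [288.2, 276.5], [262, 249, 45, 53]), (58, [284.3, 254.5], [280, 250, 11, 10])]
```

View pics/top0.png

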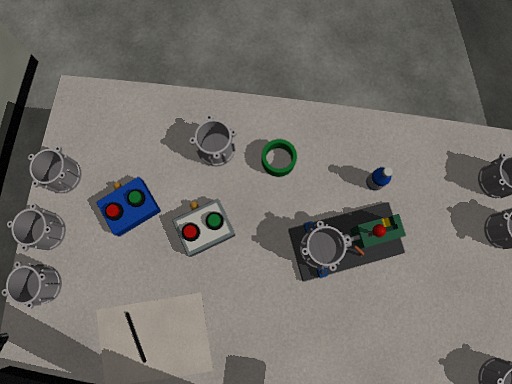

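View pics/side0.png

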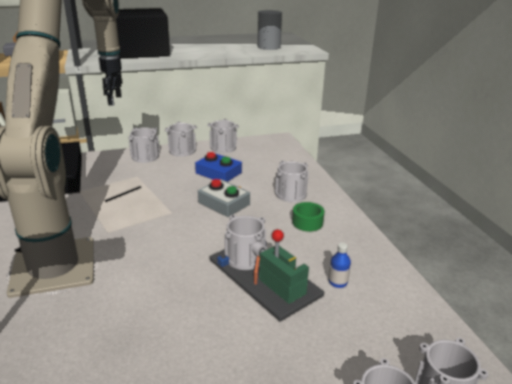

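Candidates: red ball at top (380,230) on the gate fixture; red buttons at (190,231) on the grey box and (112,210) on the blue box; green button at (214,220) on the grey box (wanted) and (135,197) on the blue box (look-alike). The notch (yellow) is at (387,222).

```bash
python3 - <<'E'
from h import *
im,P=cam('top');im2,P2=cam('side')
print('knob',tri(ray(im,P,380,230.2),ray(im2,P2,277.3,235)))
print('green',tri(ray(im,P,213.9,219.7),ray(im2,P2,231.3,190.1)),onz(im,P,213.9,219.7,74))
print('redb',onz(im,P,189.7,231.1,74))
px=np.asarray(im['pixels'])
# plate: dark grey
h=cv2.cvtColor(px,cv2.COLOR_RGB2HSV)
m=np.zeros(h.shape[:2],np.uint8); m[195:285,280:412]=((h[...,2]<75)[195:285,280:412])*255
g=cv2.inRange(h,(40,90,30),(85,255,255)); g[:, :350]=0;g[:,410:]=0
for nm,mm,z in(('gate',g,104),):
    c=max(cv2.findContours(mm,0,1)[0],key=cv2.contourArea)
    b=cv2.boxPoints(cv2.minAreaRect(c));print(nm,b.tolist());print(np.array([onz(im,P,*p,z) for p in b]).round(0).tolist())
# plate corners by eye
for p in((289,229),(396,203),(405,251),(300,280)): print(p,onz(im,P,*p,18).round())
for nm,p,z in(('housingtop',(325,245),122),('tape',(278.5,156),50),('bottle',(380,178),60),('spare',(214,137),104)): print(nm,onz(im,P,*p,z).round())
big=cv2.resize(px[185:295,275:420],None,fx=5,fy=5,interpolation=cv2.INTER_CUBIC)
cv2.imwrite('pics/crop.png',big[...,::-1])
E
```

```text
knob (array([ 550.86645022, -237.95143769,  163.67180752]), [np.float64(0.7204735935126212), np.float64(0.7204735935127614)])
green (array([538.83008636, 174.00678927,  66.38245132]), [np.float64(0.9754866816615831), np.float64(0.9754866816607682)]) [538.80654749 172.92449126  74.        ]
redb [500.75143987 231.68571899  74.        ]
gate [[356.8868103027344, 224.603759765625], [398.4905700683594, 212.71697998046875], [405.0188903808594, 235.5660400390625], [363.4151306152344, 247.45281982421875]]
[[568.0, -196.0, 104.0], [613.0, -304.0, 104.0], [555.0, -325.0, 104.0], [512.0, -218.0, 104.0]]
(289, 229) [547. -31.  18.]
(396, 203) [ 658. -328.   18.]
(405, 251) [ 525. -361.   18.]
(300, 280) [412. -76.  18.]
housingtop [ 504. -116.  122.]
tape [743.  23.  50.]
bottle [ 713. -264.   60.]
spare [756. 202. 104.]
```

View pics/crop.png

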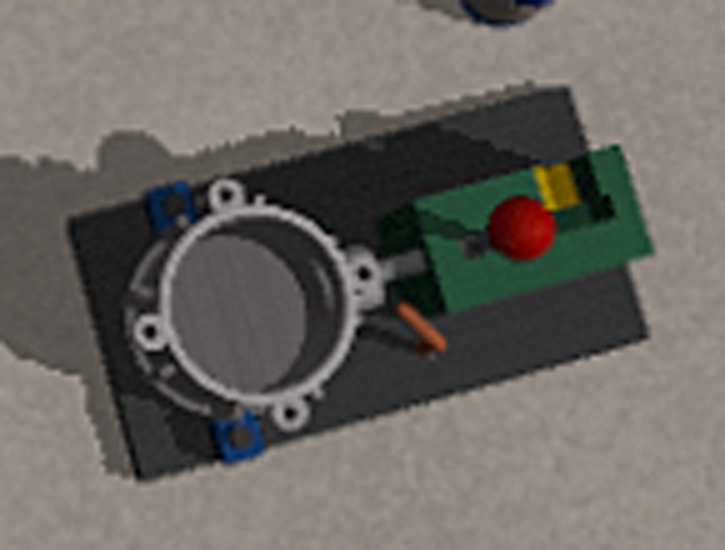

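The crop confirms the red ball on the handle rod in the gate, and the yellow notch floor on the +x side (crop 555,187). The fixture is at about (535,-196) with yaw about 21.3°.

```bash
python3 -m handwheel '[[[0,0,3.6],[-0.04,-0.003,-0.006],0],[[0,0,3.6],[-0.04,-0.003,-0.006],0],[[0,0,3.6],[-0.04,-0.003,-0.006],0],[[0,0,3.6],[-0.04,-0.003,-0.006],0],[[0,0,3.6],[-0.04,-0.003,-0.006],0]]'; python3 -c "from h import *;st()"
```

```text
clock: 0.62
eef_pos: [385.9, 511.8, 236.6]
tool_rot: [3.142, 0.0, 2.492]
force: [0.2, 0.5, 0.2]
width: 85.4
gripper_force: 0.0
{'clock': 0.617, 'eef_pos': [385.942, 511.763, 236.627], 'tool_rot': [3.142, 0.0, 2.492], 'force': [0.208, 0.482, 0.199], 'width': 85.406, 'qpos': [-1.045, 0.589, 0.129, 1.51, -0.082, 1.048, 0.024]}
```

```bash
for i in 1; do
python3 -m handwheel '[[[0,0,3.7],[-0.041,-0.003,0],0],[[0,0,3.7],[-0.041,-0.003,0],0],[[0,0,3.7],[-0.041,-0.003,0],0],[[0,0,3.7],[-0.041,-0.003,0],0],[[0,0,3.7],[-0.041,-0.003,0],0]]' >/dev/null
python3 -m handwheel '[[[0,0,3.7],[-0.041,-0.003,0],0],[[0,0,3.7],[-0.041,-0.003,0],0],[[0,0,3.7],[-0.041,-0.003,0],0],[[0,0,3.7],[-0.041,-0.003,0],0],[[0,0,3.7],[-0.041,-0.003,0],0]]' >/dev/null
python3 -m handwheel '[[[0,0,3.8],[-0.041,-0.003,0],0],[[0,0,3.8],[-0.041,-0.003,0],0],[[0,0,3.8],[-0.041,-0.003,0],0],[[0,0,3.8],[-0.041,-0.003,0],0],[[0,0,3.8],[-0.041,-0.003,0],0]]'>/dev/null
python3 -m handwheel '[[[0,0,7],[0,0,0],0],[[0,0,7],[0,0,0],0],[[0,0,7],[0,0,0],0],[[0,0,7],[0,0,0],0],[[0,0,7],[0,0,0],0]]'
done; python3 -c "from h import *;st()"
```

```text
clock: 2.28
eef_pos: [613.7, -33.6, 236.4]
tool_rot: [-3.141, -0.0, 0.9]
force: [0.5, 0.2, 0.5]
width: 85.4
gripper_force: 0.0
{'clock': 2.283, 'eef_pos': [613.672, -33.58, 236.4], 'tool_rot': [-3.141, -0.0, 0.9], 'force': [0.461, 0.229, 0.499], 'width': 85.414, 'qpos': [-0.334, 0.605, 0.575, 1.595, -0.365, 1.051, -0.327]}
```

```bash

python3 -m handwheel '[[[0,0,7],[0,0,0],0],[[0,0,7],[0,0,0],0],[[0,0,7],[0,0,0],0],[[0,0,7],[0,0,0],0],[[0,0,2.2],[0,0,0],0]]' >/dev/null
python3 -m handwheel '[[[0,0,0],[-0.027,0.024,0],0],[[0,0,0],[-0.027,0.024,0],0],[[0,0,0],[-0.027,0.024,0],0],[[0,0,0],[-0.027,0.024,0],0],[[0,0,0],[-0.027,0.024,0],0]]'>/dev/null
python3 -m handwheel '[[[0,0,0],[0,0,0],0],[[0,0,0],[0,0,0],0]]' >/dev/null
python3 - <<'E'
from h import *
st();im,P=cam('wrist');save('w1.png',im);print(P[:3,3],P[:3,2])
for lo,hi in(((0,120,60),(8,255,255)),((40,80,30),(85,255,255)),((20,120,60),(34,255,255))):
    for b in blobs(im,lo,hi,60): print(b, onz(im,P,*b[1],160).round(1))
E
```

```text
{'clock': 3.283, 'eef_pos': [531.549, -197.65, 236.986], 'tool_rot': [3.141, -0.0, 0.374], 'force': [0.496, -0.545, 0.378], 'width': 85.496, 'qpos': [-0.149, 0.566, 0.725, 1.73, -0.432, 1.012, -0.464]}
[ 605.75346499 -168.79964615  404.49991859] [0.28638698 0.11298736 0.95142859]
(971, [307.1, 185.0], [290, 168, 35, 35]) [ 551.4 -236.4  160. ]
(4887, [323.0, 162.6], [269, 133, 110, 64]) [ 575.4 -240.9  160. ]
(414, [342.0, 148.4], [332, 138, 22, 27]) [ 592.9 -251.   160. ]
```

View pics/w1.png

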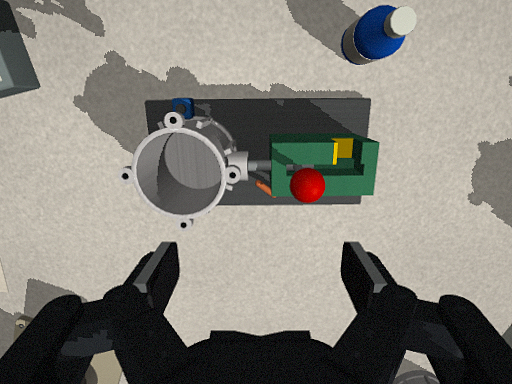

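The ball is at (307,185) with the yellow notch above it at (342,148), and the plate edges lie along the image axes, so the yaw is right. Next: move over the ball, descend and grip.

```bash

python3 -m handwheel '[[[0,0,0],[0.002,0.022,0],0],[[0,0,0],[0.002,0.0215,0],0],[[0,0,0],[0,0,0.03],0],[[0,0,0],[0,0,0.03],0],[[0,0,0],[0,0,0.03],0]]' >/dev/null
python3 -m handwheel '[[[0,0,0],[0,0,0.008],0],[[0,0,0],[0,0,0],0]]'
python3 -m handwheel '[[[0,0,0],[0,0,0],0.3],[[0,0,0],[0,0,0],0.5],[[0,0,0],[0,0,0],0.7],[[0,0,0],[0,0,0],0.8],[[0,0,0],[0,0,0],0.8]]'
python3 -m handwheel '[[[0,0,0],[0,0,0],0.8],[[0,0,0],[0,0,0],0.8],[[0,0,0],[0,0,0],0.8]]'
python3 - <<'E'
from h import *
im,P=cam('wrist');save('w2.png',im)
E
```

```text
clock: 3.92
eef_pos: [551.9, -231.3, 136.0]
tool_rot: [-3.137, 0.003, 0.382]
force: [0.6, 0.4, 0.5]
width: 85.3
gripper_force: 0.0
clock: 4.33
eef_pos: [553.7, -234.8, 140.0]
tool_rot: [3.139, -0.002, 0.379]
force: [0.3, -1.3, 14.1]
width: 25.8
gripper_force: 52.0
clock: 4.58
eef_pos: [553.8, -234.9, 140.3]
tool_rot: [3.139, -0.002, 0.379]
force: [0.4, -0.5, 5.3]
width: 24.2
gripper_force: 56.0
```

View pics/w2.png

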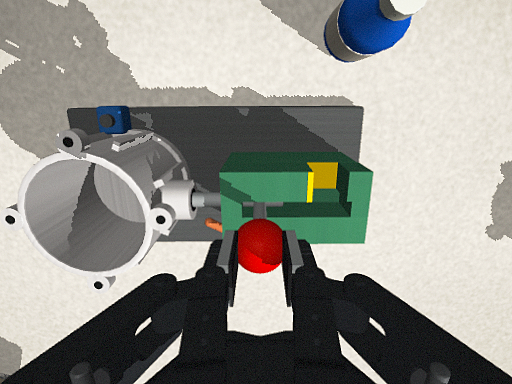

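The ball at (260,246) is between the pads, but the width of 24 mm is under the ball's 32 mm and the tool was pushed up. The pads are gripping off-centre, so I'll regrip lower.

```bash

python3 -m handwheel '[[[0,0,0],[0,0,0],0.2],[[0,0,0],[0,0,0],0.2],[[0,0,0],[0,0,0],0.2],[[0,0,0],[0,0,0.009],0.2],[[0,0,0],[0,0,0],0.2]]'
python3 -m handwheel '[[[0,0,0],[0,0,0],0.4],[[0,0,0],[0,0,0],0.6],[[0,0,0],[0,0,0],0.8],[[0,0,0],[0,0,0],0.8],[[0,0,0],[0,0,0],0.8]]' >/dev/null
python3 -m handwheel '[[[0,0,0],[0,0,0],0.8],[[0,0,0],[0,0,0],0.8],[[0,0,0],[0,0,0],0.8]]'
python3 - <<'E'
from h import *
im,P=cam('wrist');save('w3.png',im);print(blobs(im,(0,120,60),(8,255,255)))
for n in('top','side'):
    i,P=cam(n);print(blobs(i,(0,120,70),(8,255,255),10))
E
```

```text
clock: 5.05
eef_pos: [551.8, -233.2, 127.9]
tool_rot: [-3.14, 0.002, 0.379]
force: [-0.7, 0.4, -0.1]
width: 68.7
gripper_force: 0.0
clock: 5.72
eef_pos: [553.2, -234.8, 130.1]
tool_rot: [3.14, -0.001, 0.379]
force: [0.3, -1.9, 3.5]
width: 28.7
gripper_force: 59.2
[(2593, [259.8, 253.8], [233, 225, 54, 59])]
[(130, [112.3, 210.1], [106, 204, 14, 13]), (134, [189.8, 231.1], [184, 225, 13, 13])]
[(55, [210.7, 155.0], [207, 152, 9, 7]), (66, [215.6, 183.4], [211, 180, 10, 8]), (77, [275.2, 234.6], [272, 229, 7, 13]), (23, [255.0, 277.7], [254, 272, 3, 12])]
```

```bash

python3 -m handwheel '[[[0,0,0],[0,0.008,0],0.8],[[0,0,0],[0,0.008,0],0.8],[[0,0,0],[0,0.008,0],0.8],[[0,0,0],[0,0.008,0],0.8],[[0,0,0],[0,0.008,0],0.8]]'
python3 -m handwheel '[[[0,0,0],[0,0.007,0],0.8],[[0,0,0],[0,0.006,0],0.8],[[0,0,0],[0,0,0],0.8],[[0,0,0],[0,0,0],0.8]]'
python3 - <<'E'
from h import *
im,P=cam('wrist');save('w4.png',im);print(blobs(im,(0,120,60),(8,255,255)))
E
```

```text
clock: 6.28
eef_pos: [566.9, -267.3, 129.9]
tool_rot: [-3.134, -0.001, 0.381]
force: [-2.6, 5.8, 11.7]
width: 28.4
gripper_force: 60.1
clock: 6.62
eef_pos: [571.6, -279.2, 129.9]
tool_rot: [-3.133, -0.001, 0.38]
force: [-3.6, 7.2, 11.8]
width: 28.6
gripper_force: 60.1
[(2597, [258.9, 254.0], [232, 225, 55, 59])]
```

View pics/w4.png

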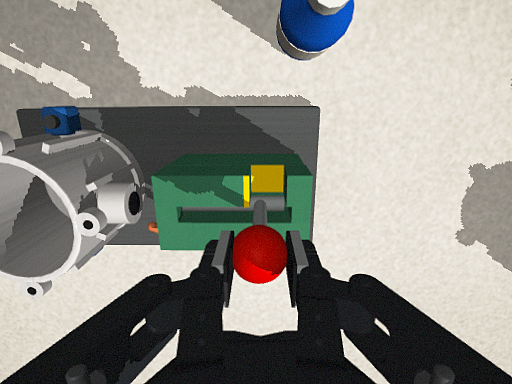

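The rod is now level with the notch: rod at (262,200), yellow floor at 250–285. I'll pull 3 mm more and swing along the arc.

```bash

python3 -m handwheel '[[[0,0,0],[0,0.003,0],0.8],[[0,0,0],[0.008,0,0.0004],0.8],[[0,0,0],[0.008,0,0.0012],0.8],[[0,0,0],[0.0077,0,0.002],0.8],[[0,0,0],[0.0075,0,0.0027],0.8]]'
python3 -m handwheel '[[[0,0,0],[0.0072,0,0.0035],0.8],[[0,0,0],[0.0068,0,0.0042],0.8],[[0,0,0],[0.0064,0,0.005],0.8],[[0,0,0],[0.005,0,0.0046],0.8],[[0,0,0],[0,0,0],0.8]]'
python3 - <<'E'
from h import *
im,P=cam('wrist');save('w5.png',im);print(blobs(im,(0,120,60),(8,255,255)))
E
```

```text
clock: 7.08
eef_pos: [602.8, -271.3, 122.8]
tool_rot: [-3.137, -0.001, 0.381]
force: [0.4, 0.2, -1.1]
width: 17.2
gripper_force: 0.0
clock: 7.5
eef_pos: [626.2, -263.8, 104.1]
tool_rot: [-3.14, 0.001, 0.38]
force: [-0.2, 0.8, 0.7]
width: 17.1
gripper_force: 0.0
[(284, [161.7, 364.2], [139, 346, 43, 38])]
```

View pics/w5.png

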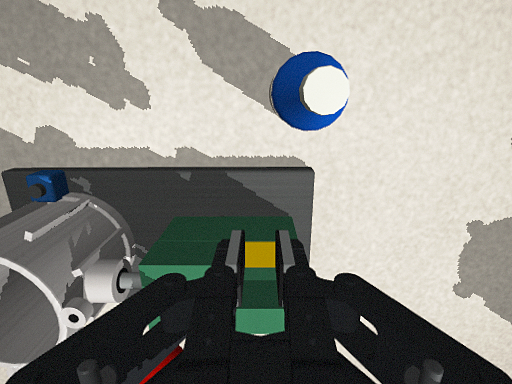

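The grip slipped: the fingers show empty at (262,265) and the ball is hidden behind the left finger, so the pin has sprung home. I'll work out where the ball sat in the grip, then open, rise and look.

```bash

python3 -m handwheel '[[[0,0,0],[0,0,-0.04],0],[[0,0,0],[0,0,-0.04],0],[[0,0,0],[0,0,-0.03],0],[[0,0,0],[-0.03,-0.02,0],0],[[0,0,0],[-0.03,-0.025,0],0]]' >/dev/null
python3 -m handwheel '[[[0,0,0],[0,0,0],0],[[0,0,0],[0,0,0],0],[[0,0,0],[0,0,0],0]]' >/dev/null
python3 - <<'E'
from h import *
st();im,P=cam('wrist');save('w6.png',im)
T=np.array(im['T_tool_cam']);print('tool frame cam',T.round(2).tolist(),im['fx'])
for n in('w2','w3','w4'):
    a=cv2.imread(f'pics/{n}.png')[...,::-1];b=max(blobs({'pixels':a},(0,120,60),(8,255,255)))
    o,d=ray(im,T,*b[1]); D=im['fx']*16/((b[2][3])/2)
    c=[ (o+d*(t-o[2])/d[2]).round(1).tolist() for t in (-30,-20,-10)]
    print(n,b,D,(o+d*D).round(1),c)
b=max(blobs(im,(0,120,60),(8,255,255)));print(b,onz(im,P,*b[1],160))
i1,P1=cam('top');i2,P2=cam('side');print(blobs(i1,(0,120,70),(8,255,255),10),blobs(i2,(0,120,70),(8,255,255),10))
E
```

```text
{'clock': 8.217, 'eef_pos': [554.005, -245.728, 216.621], 'tool_rot': [3.141, -0.001, 0.379], 'force': [0.559, -0.186, 0.928], 'width': 85.55, 'qpos': [-0.039, 0.641, 0.691, 1.648, -0.464, 1.021, -0.39]}
tool frame cam [[-0.0, 0.95, 0.31, 79.61], [1.0, 0.0, -0.0, 0.34], [-0.0, 0.31, -0.95, -167.51], [0.0, 0.0, 0.0, 1.0]] 283.03748565728637
w2 (2115, [259.6, 245.7], [238, 219, 45, 55]) 164.67635529151207 [ -0.9   0.3 -23.8] [[2.6, 0.3, -30.0], [-3.0, 0.3, -20.0], [-8.6, 0.3, -10.0]]
w3 (2593, [259.8, 253.8], [233, 225, 54, 59]) 153.51185662768074 [  0.9   0.4 -35.7] [[-2.5, 0.4, -30.0], [-8.4, 0.4, -20.0], [-14.4, 0.4, -10.0]]
w4 (2597, [258.9, 254.0], [232, 225, 55, 59]) 153.51185662768074 [  0.8  -0.1 -35.8] [[-2.6, -0.1, -30.0], [-8.6, -0.1, -20.0], [-14.6, -0.2, -10.0]]
(1108, [247.4, 196.9], [229, 179, 38, 37]) [ 550.57251536 -236.40526182  160.        ]
[(131, [112.3, 210.2], [106, 204, 14, 13]), (134, [189.8, 231.1], [184, 225, 13, 13]), (17, [381.1, 235.1], [378, 234, 7, 4])] [(53, [210.7, 155.1], [207, 152, 9, 7]), (66, [215.6, 183.4], [211, 180, 10, 8]), (107, [277.0, 234.9], [272, 229, 11, 13]), (22, [254.8, 277.3], [254, 272, 3, 11])]
```

View pics/w6.png

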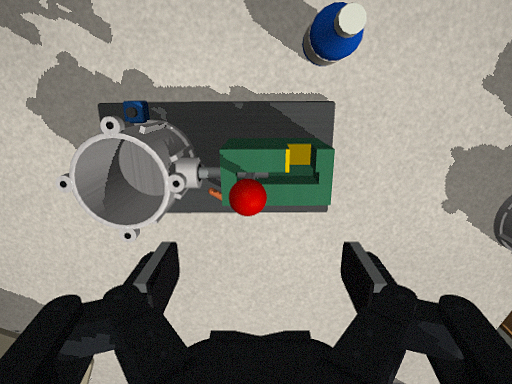

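The pin is home again with the ball upright at (247,197) and nothing disturbed. The upward push means the pads sat on the ball's upper half, so I'll go deeper (TCP z about 123).

```bash

python3 -m handwheel '[[[0,0,0],[0,-0.0095,0],0],[[0,0,0],[0,0,0.03],0],[[0,0,0],[0,0,0.03],0],[[0,0,0],[0,0,0.03],0],[[0,0,0],[0,0,0.0035],0]]' >/dev/null
python3 -m handwheel '[[[0,0,0],[0,0,0],0.1],[[0,0,0],[0,0,0],0.4],[[0,0,0],[0,0,0],0.6],[[0,0,0],[0,0,0],0.8],[[0,0,0],[0,0,0],0.8]]'
python3 -m handwheel '[[[0,0,0],[0,0,0],0.8],[[0,0,0],[0,0,0],0.8],[[0,0,0],[0,0,0],0.8],[[0,0,0],[0,0,0],0.8]]'
python3 - <<'E'
from h import *
im,P=cam('wrist');save('w7.png',im);T=np.array(im['T_tool_cam']);s=ctrl.read_state()
b=max(blobs(im,(0,120,60),(8,255,255)));o,d=ray(im,T,*b[1]);t=s['eef_pos'][2]-160;print(b,o+d*(t-o[2])/d[2])
E
```

```text
clock: 9.2
eef_pos: [550.9, -236.7, 124.1]
tool_rot: [3.141, -0.002, 0.379]
force: [-1.7, 3.0, 19.9]
width: 29.6
gripper_force: 58.1
clock: 9.53
eef_pos: [550.9, -236.2, 124.4]
tool_rot: [3.142, -0.002, 0.38]
force: [-2.0, 2.6, 7.2]
width: 29.2
gripper_force: 58.6
(2822, [259.3, 256.6], [231, 226, 58, 62]) [ -0.8100891    0.12129211 -35.6233404 ]
```

```bash

python3 -m handwheel '[[[0,0,0],[0,0.009,0],0.8],[[0,0,0],[0,0.009,0],0.8],[[0,0,0],[0,0.009,0],0.8],[[0,0,0],[0,0.009,0],0.8],[[0,0,0],[0,0.009,0],0.8]]' >/dev/null
python3 -m handwheel '[[[0,0,0],[0,0.005,0],0.8],[[0,0,0],[0,0.003,0],0.8],[[0,0,0],[0,0.0,0],0.8],[[0,0,0],[0,0,0],0.8]]'
python3 -m handwheel '[[[0,0,0],[0.004,0,0.0001],0.8],[[0,0,0],[0.004,0,0.0003],0.8],[[0,0,0],[0,0,0],0.8]]'
python3 - <<'E'
from h import *
im,P=cam('wrist');save('w8.png',im);T=np.array(im['T_tool_cam']);s=ctrl.read_state()
b=max(blobs(im,(0,120,60),(8,255,255)));o,d=ray(im,T,*b[1]);t=s['eef_pos'][2]-160;print(b,o+d*(t-o[2])/d[2])
E
```

```text
clock: 10.33
eef_pos: [570.0, -283.3, 124.3]
tool_rot: [-3.137, -0.002, 0.38]
force: [-3.4, 5.8, 10.2]
width: 28.9
gripper_force: 58.9
clock: 10.58
eef_pos: [577.2, -280.2, 124.0]
tool_rot: [-3.137, -0.001, 0.381]
force: [-4.4, 6.9, 12.6]
width: 29.0
gripper_force: 59.1
(2837, [258.8, 256.7], [231, 226, 57, 62]) [ -0.6579482   -0.14332077 -35.9746624 ]
```

```bash

python3 -m handwheel '[[[0,0,0],[0.004,0.001,0.0005],0.8],[[0,0,0],[0.004,0,0.0007],0.8],[[0,0,0],[0.0039,0,0.0009],0.8],[[0,0,0],[0.0038,0,0.0011],0.8],[[0,0,0],[0,0,0],0.8]]'
python3 - <<'E'
from h import *
im,P=cam('wrist');save('w9.png',im)
b=max(blobs(im,(0,120,60),(8,255,255)));print(b)
E
```

```text
clock: 11.05
eef_pos: [593.9, -273.0, 120.0]
tool_rot: [-3.136, -0.003, 0.385]
force: [0.5, 8.0, 3.8]
width: 27.4
gripper_force: 62.1
(2820, [259.1, 278.8], [232, 248, 56, 63])
```

View pics/w9.png

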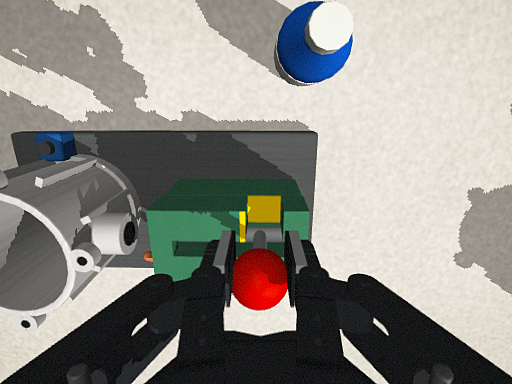

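The ball is slipping toward -x in the pads (pixel row now 279, was 257). The pads resist its rotation, so I'll let the tool turn with the handle about the pin's axis.

```bash

python3 -m handwheel '[[[0,-3,0],[0.0022,0,0.0012],0.8],[[0,-3,0],[0.0022,0,0.0012],0.8],[[0,-3,0],[0.0022,0,0.0012],0.8],[[0,-3,0],[0.0022,0,0.0012],0.8],[[0,0,0],[0,0,0],0.8]]'
python3 - <<'E'
from h import *
im,P=cam('wrist');save('w10.png',im)
b=max(blobs(im,(0,120,60),(8,255,255)));print(b);st()
E
```

```text
clock: 11.52
eef_pos: [603.1, -272.0, 112.4]
tool_rot: [-3.141, 0.209, 0.385]
force: [0.3, 1.3, -0.3]
width: 17.1
gripper_force: 0.0
(201, [175.0, 351.6], [162, 338, 24, 24])
{'clock': 11.567, 'eef_pos': [601.57, -273.256, 112.764], 'tool_rot': [-3.141, 0.208, 0.383], 'force': [-0.77, 0.223, -0.429], 'width': 16.913, 'qpos': [-0.033, 0.937, 0.697, 1.408, -0.433, 1.12, -0.492]}
```

```bash

python3 -m handwheel '[[[0,0,0],[0,0,-0.04],0],[[0,0,0],[0,0,-0.04],0],[[0,0,0],[0,0,-0.03],0],[[0,6.4,0],[0,0,0],0],[[0,6.4,0],[0,0,0],0]]' >/dev/null
python3 -m handwheel '[[[0,6.4,0],[0,0,0],0],[[0,6.4,0],[0,0,0],0],[[0,6.4,0],[0,0,0],0],[[0,0,0],[0,0,0],0],[[0,0,0],[0,0,0],0]]' >/dev/null
cat >> h.py <<'E'
def togo(ball,depth,back):
    s=ctrl.read_state();M=R.from_euler('xyz',s['tool_rot']).as_matrix()
    t=np.array(ball)+M[:,2]*(depth-back)
    print('to go, tool mm',(M.T@(t-s['eef_pos'])).round(1),'axes',M.round(3).tolist())
E
python3 - <<'E'
from h import *
st()
im,P=cam('wrist');b=max(blobs(im,(0,120,60),(8,255,255)));k=onz(im,P,*b[1],160);print(b,k)
togo([550.8,-236.3,160],32,70);togo(k,32,70)
E
```

```text
{'clock': 12.4, 'eef_pos': [617.549, -269.735, 222.2], 'tool_rot': [-3.141, -0.349, 0.372], 'force': [0.378, 0.506, 0.46], 'width': 85.318, 'qpos': [0.211, 0.593, 0.492, 1.708, -0.778, 0.848, -0.081]}
(1114, [195.2, 282.6], [177, 264, 37, 38]) [ 546.5715471  -237.78949032  160.        ]
to go, tool mm [-70.7 -55.    2.5] axes [[0.874, 0.367, 0.319], [0.345, -0.93, 0.125], [0.343, 0.001, -0.939]]
to go, tool mm [-74.9 -55.1   0.9] axes [[0.874, 0.367, 0.319], [0.345, -0.93, 0.125], [0.343, 0.001, -0.939]]
```

```bash

python3 -m handwheel '[[[0,0,0],[-0.024,-0.018,0],0],[[0,0,0],[-0.024,-0.018,0],0],[[0,0,0],[-0.024,-0.019,0],0],[[0,0,0],[0,0,0],0],[[0,0,0],[0,0,0],0]]' >/dev/null
python3 - <<'E'
from h import *
im,P=cam('wrist');b=max(blobs(im,(0,120,60),(8,255,255)));k=onz(im,P,*b[1],160);print(b,k)
togo([550.8,-236.3,160],32,0);togo(k,32,0)
E
```

```text
(1283, [262.0, 210.0], [242, 190, 41, 41]) [ 547.06021725 -237.97544741  160.        ]
to go, tool mm [-1.3  0.7 70.9] axes [[0.872, 0.372, 0.319], [0.35, -0.928, 0.126], [0.343, 0.001, -0.939]]
to go, tool mm [-5.2  0.9 69.5] axes [[0.872, 0.372, 0.319], [0.35, -0.928, 0.126], [0.343, 0.001, -0.939]]
```

```bash

python3 -m handwheel '[[[0,0,0],[-0.0035,0.0008,0.02],0],[[0,0,0],[0,0,0.025],0],[[0,0,0],[0,0,0.025],0],[[0,0,0],[0,0,0],0],[[0,0,0],[0,0,0],0.3]]' >/dev/null
python3 -m handwheel '[[[0,0,0],[0,0,0],0.5],[[0,0,0],[0,0,0],0.7],[[0,0,0],[0,0,0],0.8],[[0,0,0],[0,0,0],0.8],[[0,0,0],[0,0,0],0.8]]' >/dev/null
python3 -m handwheel '[[[0,0,0],[0,0,0],0.8],[[0,0,0],[0,0,0],0.8],[[0,0,0],[0,0,0],0.8]]'
python3 - <<'E'
from h import *
im,P=cam('wrist');save('w11.png',im);b=max(blobs(im,(0,120,60),(8,255,255)));k=onz(im,P,*b[1],160);print(b,k)
togo([550.8,-236.3,160],32,0);togo(k,32,0)
E
```

```text
clock: 14.0
eef_pos: [558.2, -233.3, 131.2]
tool_rot: [3.141, -0.352, 0.38]
force: [-0.7, 0.4, 6.3]
width: 28.8
gripper_force: 58.7
(2649, [259.4, 252.9], [233, 224, 55, 59]) [ 547.35680332 -237.79461117  160.        ]
to go, tool mm [2.4 0.1 2.2] axes [[0.872, 0.371, 0.32], [0.348, -0.929, 0.127], [0.344, 0.001, -0.939]]
to go, tool mm [-1.1  0.2  0.9] axes [[0.872, 0.371, 0.32], [0.348, -0.929, 0.127], [0.344, 0.001, -0.939]]
```

```bash

python3 -m handwheel '[[[0,0,0],[0,0.01,0],0.8],[[0,0,0],[0,0.01,0],0.8],[[0,0,0],[0,0.01,0],0.8],[[0,0,0],[0,0.01,0],0.8],[[0,0,0],[0,0.007,0],0.8]]' >/dev/null
python3 -m handwheel '[[[0,0,0],[0,0.005,0],0.8],[[0,0,0],[0,0.002,0],0.8],[[0,0,0],[0,0,0],0.8],[[0,0,0],[0,0,0],0.8]]'
python3 -m handwheel '[[[0,-4,0],[0.003,0,0.0021],0.8],[[0,-4,0],[0.003,0,0.0021],0.8],[[0,-4,0],[0.003,0,0.0021],0.8],[[0,0,0],[0,0,0],0.8]]'
python3 - <<'E'
from h import *
im,P=cam('wrist');save('w12.png',im);b=max(blobs(im,(0,120,60),(8,255,255)));print(b)
E
```

```text
clock: 14.8
eef_pos: [577.7, -280.3, 131.2]
tool_rot: [-3.137, -0.353, 0.381]
force: [-3.2, 6.3, 9.9]
width: 28.4
gripper_force: 59.2
clock: 15.13
eef_pos: [591.6, -272.6, 127.1]
tool_rot: [-3.137, -0.142, 0.388]
force: [-1.3, 8.7, 14.2]
width: 28.6
gripper_force: 61.6
(2650, [258.8, 252.9], [232, 224, 55, 59])
```

```bash

python3 -m handwheel '[[[0,0,0],[0,0.003,0],0.8],[[0,-4,0],[0.003,0,0.0021],0.8],[[0,-4,0],[0.003,0,0.0021],0.8],[[0,-4,0],[0.003,0,0.0021],0.8],[[0,0,0],[0,0,0],0.8]]'
python3 - <<'E'
from h import *
im,P=cam('wrist');save('w13.png',im);b=max(blobs(im,(0,120,60),(8,255,255)));print(b)
E
```

```text
clock: 15.6
eef_pos: [602.4, -271.3, 120.7]
tool_rot: [-3.136, 0.067, 0.388]
force: [2.2, 10.3, 13.8]
width: 28.9
gripper_force: 61.4
(2645, [259.2, 252.7], [232, 224, 55, 59])
```

View pics/w13.png

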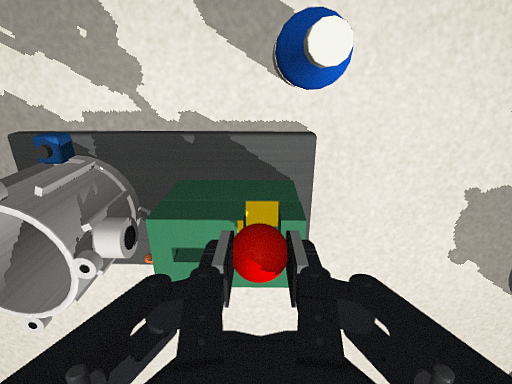

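The ball stays fixed in the pads (259,253) and now overlaps the notch, so the rigid swing works. Continuing.

```bash

python3 -m handwheel '[[[0,-4,0],[0.003,0,0.0021],0.8],[[0,-4,0],[0.003,0,0.0021],0.8],[[0,-4,0],[0.003,0,0.0021],0.8],[[0,0,0],[0,0,0],0.8]]'
python3 -m handwheel '[[[0,-4,0],[0.003,0,0.0021],0.8],[[0,-4,0],[0.003,0,0.0021],0.8],[[0,0,0],[0,0,0],0.8]]'
python3 - <<'E'
from h import *
im,P=cam('wrist');b=max(blobs(im,(0,120,60),(8,255,255)));print(b,onz(im,P,*b[1],138))
E
```

```text
clock: 15.98
eef_pos: [610.4, -267.6, 111.9]
tool_rot: [-3.135, 0.275, 0.391]
force: [4.2, 11.0, 12.0]
width: 28.9
gripper_force: 61.4
clock: 16.23
eef_pos: [614.4, -265.6, 105.2]
tool_rot: [-3.133, 0.414, 0.393]
force: [6.3, 13.1, 11.7]
width: 28.8
gripper_force: 61.4
(2646, [258.9, 253.6], [232, 225, 55, 59]) [ 629.08598527 -259.75792517  138.        ]
```

```bash

python3 -m handwheel '[[[0,0,0],[0,-0.002,0],0.8],[[0,0,0],[0,0,0],0.5],[[0,0,0],[0,0,0],0.2],[[0,0,0],[0,0,0],0],[[0,0,0],[0,0,0],0]]'
python3 - <<'E'
from h import *
for n in('wrist','side'):
    im,P=cam(n);print(blobs(im,(0,120,60),(8,255,255)))
    if n=='wrist':
        b=max(blobs(im,(0,120,60),(8,255,255)));k=onz(im,P,*b[1],132);print(k);togo(k,32,0)
E
```

```text
clock: 16.7
eef_pos: [607.6, -273.3, 107.4]
tool_rot: [3.14, 0.419, 0.378]
force: [0.3, 0.1, 0.1]
width: 75.6
gripper_force: 0.0
[(2882, [238.6, 252.2], [209, 222, 60, 61])]
[ 608.62912947 -260.22217205  132.        ]
to go, tool mm [ -4.6 -11.9   7. ] axes [[0.849, 0.37, -0.378], [0.337, -0.929, -0.151], [-0.407, 0.001, -0.913]]
[(56, [210.5, 155.0], [206, 152, 10, 7]), (66, [215.6, 183.4], [211, 180, 10, 8]), (114, [306.1, 242.8], [301, 237, 12, 13])]
```

```bash

python3 -m handwheel '[[[0,0,0],[0,-0.008,0],0],[[0,0,0],[0,0,-0.03],0],[[0,0,0],[0,0,-0.04],0],[[0,0,0],[0,0,-0.04],0],[[0,0,0],[0,0,0],0]]'
python3 - <<'E'
from h import *
rs=[]
for n in('wrist','side','top'):
    im,P=cam(n);bb=blobs(im,(0,120,60),(8,255,255),20);print(n,bb)
    b=max(bb) if n!='top' else None
    if b: rs.append(ray(im,P,*b[1]))
    if n=='wrist': save('w14.png',im)
k,e=tri(*rs);print(k,e);d=k-[535,-196,0];c,s=np.cos(.374),np.sin(.374);print('fix',c*d[0]+s*d[1],-s*d[0]+c*d[1],k[2])
E
```

```text
clock: 17.22
eef_pos: [651.5, -248.8, 214.9]
tool_rot: [3.132, 0.41, 0.381]
force: [-0.6, -0.0, 1.0]
width: 84.9
gripper_force: 0.0
wrist [(913, [253.9, 188.3], [237, 172, 35, 34])]
side [(56, [210.5, 155.0], [206, 152, 10, 7]), (66, [215.6, 183.4], [211, 180, 10, 8]), (97, [305.9, 243.0], [301, 238, 11, 11]), (21, [255.1, 278.1], [254, 274, 3, 9])]
top [(111, [386.2, 205.7], [380, 200, 13, 12]), (137, [112.4, 210.2], [106, 204, 14, 13]), (139, [189.6, 231.2], [183, 225, 14, 13])]
[ 618.75703987 -256.90085344  139.90447293] [np.float64(0.44379067919862486), np.float64(0.4437906791976175)]
fix 55.717573160010204 -87.29093721337729 139.90447293259817
```

View pics/w14.png

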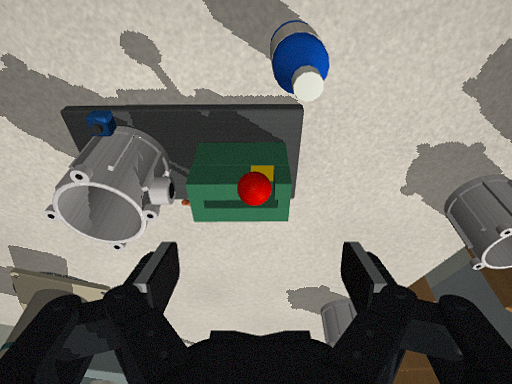

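The pin is parked: the ball at (254,188) lies over the yellow notch, with the fixture-frame centre at about (56,-87,137), handle about 0.78 rad, fingers clear. Now level the tool, shut the fingers and move to the green button on the grey box.

```bash

python3 -m handwheel '[[[0,6,0],[0,0,-0.01],1],[[0,6,0],[0,0,-0.01],1],[[0,6,0],[0,0,0],1],[[0,5.5,0],[0,0,0],1],[[0,0,0],[0,0,0],1]]'
python3 -m handwheel '[[[0,0,0],[0.0046,-0.039,0],1],[[0,0,0],[0.0046,-0.039,0],1],[[0,0,0],[0.0046,-0.039,0],1],[[0,0,0],[0.0046,-0.039,0],1],[[0,0,0],[0.0046,-0.039,0],1]]' >/dev/null
python3 -m handwheel '[[[0,0,0],[0.0046,-0.039,0],1],[[0,0,0],[0.0046,-0.039,0],1],[[0,0,0],[0.0046,-0.039,0],1],[[0,0,0],[0.0046,-0.039,0],1],[[0,0,0],[0,0,0],1]]' >/dev/null
python3 - <<'E'
from h import *
st();im,P=cam('wrist')
for lo,hi in(((0,120,60),(8,255,255)),((40,80,30),(85,255,255))):
    for b in blobs(im,lo,hi,60): print(b, onz(im,P,*b[1],74).round(1))
togo([538.8,173.5,74],0,0)
for n in('top','side'):
    i,P=cam(n);print(n,blobs(i,(0,120,60),(8,255,255),20))
E
```

```text
clock: 17.78
eef_pos: [645.7, -249.7, 226.1]
tool_rot: [-3.139, 0.01, 0.368]
force: [-1.5, -1.0, 1.4]
width: 25.5
gripper_force: 0.0
{'clock': 18.617, 'eef_pos': [557.411, 106.565, 222.873], 'tool_rot': [-3.134, 0.014, 0.392], 'force': [0.028, 0.554, 0.23], 'width': -0.184, 'qpos': [-0.732, 0.621, 0.817, 1.732, -0.519, 1.035, -0.906]}
(733, [143.4, 170.4], [128, 156, 32, 30]) [503.3 231.1  74. ]
(4483, [395.4, 41.3], [342, 0, 103, 86]) [732.5  31.3  74. ]
(1005, [16.1, 53.4], [0, 36, 35, 35]) [574.8 391.1  74. ]
(745, [200.4, 159.9], [185, 145, 32, 31]) [540.5 173.6  74. ]
(2667, [489.3, 260.6], [449, 230, 63, 73]) [ 558.1 -218.6   74. ]
to go, tool mm [ 10.8 -73.5 149.6] axes [[0.925, 0.379, -0.014], [0.379, -0.925, -0.002], [-0.013, -0.004, -1.0]]
top [(107, [386.4, 205.6], [381, 200, 12, 12]), (135, [112.3, 210.3], [106, 204, 14, 13])]
side [(50, [210.7, 155.2], [207, 152, 9, 7]), (66, [215.6, 183.4], [211, 180, 10, 8]), (98, [306.0, 243.0], [301, 238, 11, 11])]
```

```bash

python3 -m handwheel '[[[0,0,0],[0.0057,-0.0367,0],1],[[0,0,0],[0.0057,-0.0367,0],1],[[0,0,0],[0,0,0.04],1],[[0,0,0],[0,0,0.04],1],[[0,0,0],[0,0,0.04],1]]' >/dev/null
python3 -m handwheel '[[[0,0,0],[0,0,0.01],1],[[0,0,0],[0,0,0],1],[[0,0,0],[0,0,0],1]]'
python3 -c "
from h import *
togo([539.8,173.5,74],0,0)"
```

```text
clock: 19.43
eef_pos: [544.9, 165.3, 96.4]
tool_rot: [3.14, 0.008, 0.376]
force: [-0.1, 0.1, 0.1]
width: -0.3
gripper_force: 0.0
to go, tool mm [-1.6 -9.5 22.4] axes [[0.93, 0.368, -0.007], [0.368, -0.93, -0.004], [-0.008, 0.001, -1.0]]
```

```bash

python3 -m handwheel '[[[0,0,0],[-0.0016,-0.0095,0],1],[[0,0,0],[0,0,0.01],1],[[0,0,0],[0,0,0.01],1],[[0,0,0],[0,0,0],1]]'
python3 -m handwheel '[[[0,0,0],[0,0,0.003],1],[[0,0,0],[0,0,0.002],1],[[0,0,0],[0,0,0.002],1],[[0,0,0],[0,0,0],1]]'
python3 -m handwheel '[[[0,0,0],[0,0,0.002],1],[[0,0,0],[0,0,0.001],1],[[0,0,0],[0,0,0],1]]'
```

```text
clock: 19.77
eef_pos: [537.6, 176.1, 74.5]
tool_rot: [-3.141, 0.01, 0.38]
force: [0.1, 0.5, -0.1]
width: 0.0
gripper_force: 0.0
clock: 20.1
eef_pos: [538.5, 175.3, 68.3]
tool_rot: [-3.142, 0.009, 0.379]
force: [-0.5, 0.0, -0.3]
width: 0.1
gripper_force: 0.0
clock: 20.35
eef_pos: [538.4, 175.4, 65.4]
tool_rot: [-3.142, 0.009, 0.379]
force: [-0.5, 0.1, -0.5]
width: -0.1
gripper_force: 0.0
```

```bash

python3 -m handwheel '[[[0,0,0],[0,0,0.002],1],[[0,0,0],[0,0,0],1]]' | egrep 'pos|force'
python3 -m handwheel '[[[0,0,0],[0,0,0.002],1],[[0,0,0],[0,0,0],1]]' | egrep 'pos|force'
python3 - <<'E'
from h import *
im,P=cam('wrist')
for lo,hi in(((0,120,60),(8,255,255)),((40,80,30),(85,255,255))):
    for b in blobs(im,lo,hi,60): print(b, onz(im,P,*b[1],70).round(1))
i1,P1=cam('side');print(blobs(i1,(40,90,50),(85,255,255),15))
E
```

```text
eef_pos: [538.4, 175.4, 63.3]
force: [0.6, 0.2, -0.0]
gripper_force: 0.0
eef_pos: [538.3, 175.4, 61.3]
force: [-0.1, -0.0, -1.0]
gripper_force: 0.0
(2348, [154.9, 249.4], [126, 223, 58, 53]) [502.4 232.7  70. ]
(1135, [502.9, 35.4], [491, 0, 21, 82]) [688.5 100.2  70. ]
(1451, [261.5, 221.9], [234, 203, 55, 41]) [545.5 176.7  70. ]
[(63, [231.4, 189.9], [227, 186, 10, 8]), (719, [307.9, 216.1], [293, 203, 31, 28]), (934, [287.9, 272.9], [261, 247, 46, 55])]
```

```bash
python3 - <<'E'
from h import *
def proj(im,P,X):
    c=np.linalg.inv(P)@np.r_[X,1];a,b=c[0]/-c[2],-c[1]/-c[2];f=1+im['k1']*(a*a+b*b);return im['cx']+im['fx']*a*f,im['cy']+im['fy']*b*f
s=ctrl.read_state();X=s['eef_pos']
def chars(px):
    h=cv2.cvtColor(px,cv2.COLOR_RGB2HSV)
    for r in h: print(''.join('G' if 40<=a<=85 and b>90 and c>40 else 'R' if (a<9 or a>171) and b>110 and c>60 else '#' if c<60 else '+' if c<120 else '.' for a,b,c in r))
for n in('side','top'):
    im,P=cam(n);p=proj(im,P,X);print(n,p)
    u,v=map(int,p);chars(np.asarray(im['pixels'])[v-22:v+14,u-30:u+30])
im,P=cam('wrist');print('w',proj(im,P,X));chars(np.asarray(im['pixels'])[190:300:3,190:330:2])
E
```

```text
side (np.float64(231.3876399904347), np.float64(191.18931823226103))
..................+++++++################++.................
.................+++++++++##############++..................
.................+++++++++##############+...................
..................++++++++#############++...................
..................+++++++++###########++....................
..................+++++++++++########++.....................
...................+++++++++++#####+++......................
...................++++++++++++####++.......................
...................++++++++++++###+++.......................
.............+++++++++++++++++++##++........................
...................+++++++++++++##++........................
...........RRRRRRRR....+++++++++##++........................
...........RRRRRRRRR.....+++++++##+++.......................
...........RRRRRRRRR......++++++##+++.......................
.........+RRRRRRRRRR++.....++++++++++.......................
........++RRRRRRRRRRR+.....++++++++++.......................
........++RRRRRRRRRR+++.....+++++++++..................
[... 5421 characters left out ...]
.........+##############+###+##############..................
######+...........###################################..........+######
#########.......+#####################################+.......########
#########..+##############################################++.+########
######################################################################
######################################################################
######################################################################
######################################################################
######################################################################
######################################################################
```

The finger ends still show short of the button (tip edge at row 232, button rows 203–250) and there is no force yet. I'll keep lowering in small steps against the force reading.

```bash

python3 -m handwheel '[[[0,0,0],[0.0025,0,0.002],1],[[0,0,0],[0,0,0],1]]' | egrep 'pos|force'
python3 -m handwheel '[[[0,0,0],[0,0,0.002],1],[[0,0,0],[0,0,0],1]]' | egrep 'pos|force:'
python3 -m handwheel '[[[0,0,0],[0,0,0.002],1],[[0,0,0],[0,0,0],1]]' | egrep 'pos|force:'
python3 -m handwheel '[[[0,0,0],[0,0,0],1],[[0,0,0],[0,0,0],1]]' | egrep 'pos|force:'
```

```text
eef_pos: [541.2, 176.6, 59.4]
force: [0.3, 0.2, 1.3]
gripper_force: 0.0
eef_pos: [540.6, 176.4, 57.2]
force: [-0.5, 0.8, 0.0]
gripper_force: 0.0
eef_pos: [540.5, 176.3, 55.2]
force: [0.3, -0.6, 0.4]
gripper_force: 0.0
eef_pos: [540.7, 176.3, 55.5]
force: [0.4, -0.4, -0.6]
gripper_force: 0.0
```

```bash

for i in 1; do
python3 -m handwheel '[[[0,0,0],[0,0,0.002],1],[[0,0,0],[0,0,0],1]]' | egrep 'pos|force:'
python3 -m handwheel '[[[0,0,0],[0,0,0.002],1],[[0,0,0],[0,0,0],1]]' | egrep 'pos|force:'
done
python3 - <<'E'
from h import *
def chars(px):
    h=cv2.cvtColor(px,cv2.COLOR_RGB2HSV)
    for r in h: print(''.join('G' if 40<=a<=85 and b>90 and c>40 else 'R' if (a<9 or a>171) and b>110 and c>60 else '#' if c<60 else '+' if c<120 else '.' for a,b,c in r))
im,P=cam('wrist');print(blobs(im,(40,80,30),(85,255,255),60));chars(np.asarray(im['pixels'])[180:270:3,200:320:2])
im,P=cam('side');chars(np.asarray(im['pixels'])[175:205,200:250])
E
```

```text
eef_pos: [540.6, 176.4, 53.3]
force: [0.2, 0.9, 0.9]
gripper_force: 0.0
eef_pos: [540.5, 176.3, 51.2]
force: [-0.9, 0.3, -0.3]
gripper_force: 0.0
[(460, [507.5, 35.1], [501, 0, 11, 71]), (1016, [262.6, 227.9], [232, 213, 60, 41])]
............................................................
............................................................
............................................................
......................................................+.....
......................................................+.....
............................................................
.......................+##############++....................
....................#####################+..................
..................+########################+...........+....
................+############################...............
...............###############################+.............
..............+################################+............
.............+###########GGGGGGGGGGGG###########........+...
............+#########GGGGGGGGGGGGGGGGGG#########.......+...
............###
[... 1790 characters left out ...]
............++GGGGGGGGGG++...........
........................++#GGGGGGGGG+++...........
+++.....................++##GGGGGGG+##+...........
+++++....................+###+++++###++...........
+++++++..................++##########++.......+++.
+++++++++.................++++++++++++......+++++.
+++++++++++...................+++++++.....+++++++.
+++++++++++++............................++++++++.
+++++++++++++++........................++++++++++.
++++++++++++++++++...................++++++++++++.
++++++++++++++++++++...............++++++++++++++.
++++++++++++++++++++++............+++++++++++++++.
.+++++++++++++++++++++++........+++++++++++++++++.
...+++++++++++++++++++++++....+++++++++++++++++++.
```

Button now spans 60 px, which puts its top about 24 mm behind the nominal TCP (z about 75), so the real fingertips are shorter than nominal. Alignment is good; I'll keep lowering.

```bash

python3 -m handwheel '[[[0,0,0],[0,0,0.002],1],[[0,0,0],[0,0,0],1]]' | egrep 'pos|force:'
python3 -m handwheel '[[[0,0,0],[0,0,0.002],1],[[0,0,0],[0,0,0],1]]' | egrep 'pos|force:'
python3 -m handwheel '[[[0,0,0],[0,0,0.002],1],[[0,0,0],[0,0,0],1]]' | egrep 'pos|force:'
```

```text
eef_pos: [540.9, 176.3, 49.4]
force: [0.2, 1.5, 1.4]
gripper_force: 0.7
eef_pos: [540.9, 176.3, 47.5]
force: [-0.4, -0.4, 1.6]
gripper_force: 1.1
eef_pos: [540.9, 176.3, 45.5]
force: [-0.6, -0.7, 2.2]
gripper_force: 1.5
```

```bash

python3 -m handwheel '[[[0,0,0],[0,0,0.002],1],[[0,0,0],[0,0,0.002],1],[[0,0,0],[0,0,0],1]]' | egrep 'pos|force:'
python3 -m handwheel '[[[0,0,0],[0,0,0.0015],1],[[0,0,0],[0,0,0],1]]' | egrep 'clock|pos|force:'
```

```text
eef_pos: [541.0, 176.3, 41.5]
force: [-0.1, 0.6, 5.1]
gripper_force: 2.4
clock: 22.95
eef_pos: [541.0, 176.4, 41.3]
force: [-2.1, 0.7, 13.8]
gripper_force: 6.5
```

Right down: 13.8 N and the tool is no longer moving. Holding 2.5 s and more, then releasing.

```bash

for i in 1 2 3 4 5 6 7; do python3 -m handwheel '[[[0,0,0],[0,0,0],1],[[0,0,0],[0,0,0],1],[[0,0,0],[0,0,0],1],[[0,0,0],[0,0,0],1],[[0,0,0],[0,0,0],1]]' | egrep 'clock|force:'; done
python3 - <<'E'
from h import *
for n in('top','side'):
    i,P=cam(n);print(n,blobs(i,(0,120,60),(8,255,255),20))
E
python3 -m handwheel '[[[0,0,0],[0,0,-0.01],1],[[0,0,0],[0,0,-0.02],1],[[0,0,0],[0,0,-0.04],1],[[0,0,0],[0,0,-0.04],1],[[0,0,0],[0,0,0],1]]'
python3 -m handwheel '[[[0,0,0],[0,0,-0.03],1],[[0,0,0],[0,0,0],1],[[0,0,0],[0,0,0],1],[[0,0,0],[0,0,0],1]]'
python3 - <<'E'
from h import *
for n in('top','side','wrist'):
    i,P=cam(n);print(n,blobs(i,(0,120,60),(8,255,255),20),blobs(i,(40,90,50),(85,255,255),60))
E
```

```text
clock: 23.37
force: [-1.9, -0.1, 13.5]
gripper_force: 6.7
clock: 23.78
force: [-2.8, -0.3, 13.7]
gripper_force: 6.7
clock: 24.2
force: [-2.5, -0.1, 12.6]
gripper_force: 6.7
clock: 24.62
force: [-2.7, -0.5, 13.6]
gripper_force: 6.7
clock: 25.03
force: [-2.7, -0.8, 13.8]
gripper_force: 6.7
clock: 25.45
force: [-2.6, -0.0, 13.3]
gripper_force: 6.7
clock: 25.87
force: [-2.4, -0.3, 13.4]
gripper_force: 6.7
top [(105, [386.5, 205.6], [381, 200, 12, 12]), (117, [111.8, 209.7], [106, 204, 14, 13]), (100, [189.9, 232.6], [183, 228, 14, 10])]
side [(52, [210.8, 155.1], [207, 152, 9, 7]), (67, [215.7, 183.3], [211, 180, 10, 8]), (97, [305.9, 243.0], [301, 238, 11, 11])]
clock: 26.38
eef_pos: [545.9, 176.5, 156.5]
tool_rot: [3.14, -0.002, 0.379]
force: [0.3, 0.3, 0.2]
width: -0.2
gripper_force: 0.0
clock: 26.72
eef_pos: [541.0, 176.9, 179.4]
tool_rot: [-3.141, 0.01, 0.38]
force: [0.1, 0.5, -0.8]
width: 0.1
gripper_force: 0.0
top [(106, [386.5, 205.6], [381, 200, 12, 12]), (137, [189.7, 231.1], [183, 225, 14, 13])] [(433, [278.4, 155.8], [262, 139, 35, 36]), (133, [213.8, 219.7], [208, 214, 13, 13]), (729, [379.9, 231.6], [358, 214, 47, 33])]
side [(50, [210.7, 155.2], [207, 152, 9, 7]), (66, [215.6, 183.4], [211, 180, 10, 8]), (97, [305.8, 243.0], [301, 238, 11, 11])] [(720, [307.9, 216.1], [293, 203, 31, 28]), (926, [288.1, 273.1], [261, 247, 46, 55])]
wrist [(234, [3.7, 90.7], [0, 75, 10, 31]), (897, [194.9, 193.4], [178, 177, 35, 34])] [(2127, [465.0, 55.8], [437, 0, 75, 95]), (1118, [46.6, 61.8], [28, 42, 42, 40]), (873, [261.0, 181.2], [245, 165, 33, 33])]
```

The button was held for about 3 s and is up again, the pin is still parked, nothing else has moved, and the robot is clear. Handing in.

```bash
python3 -c "
from cell import ctrl
print(ctrl.finish_job())"
```

```text
the job is handed in; nothing more can be done
None
```

I handed the job in: the pin is parked in the notch (third swing; the grip slipped twice and it sprang home), then the green button was held right down for about 3 s and released; I saw no judge's result, and I viewed 11 pictures, one over the limit of 10.

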